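# Stack the tins and hold the letter rack's spring fence open

### The job

Get the tins ready for the steel letter rack: one at a time, set the middle-sized tin squarely and centred on the largest one, which stands on the coaster, then the smallest tin squarely and centred on top of that, setting each down gently rather than dropping it. Then pull the rack's spring-loaded fence out by its black grip until the pointer at its end is level with the mark tab on the edge of the rack, and finish still holding it there, because I will load the column into the gap while you hold. Leave the tins let go and standing straight, and leave the sunglasses, opener, whistle, jar and candle where they are.

Things in the scene. Friction and masses are not known exactly. Their poses are not given: they have to be found in the camera images.
- rack: Steel letter rack, fixed; origin at table height. Base plate 4 mm thick, x -235 to 50 mm, y +-100 mm. Four upright dividers, 150 mm wide, at x = -48, -16, 16, 48 mm, tops 74, 89, 104, 119 mm above the table. In front of them two guide rods at y = +-60 mm, 20 mm high, with 26 mm high end blocks at x = -230 mm. The fence is pulled along the rack's -x (towards the robot).
- fence: Spring-return fence: steel plate 8 mm thick (x), 140 mm wide (y), top 48 mm above the table, with a black grip block in its middle, 14 (x) x 40 mm (y), 44 to 88 mm above the table. Axes as the rack's, origin at table height under its middle; at rest at rack x = -125 mm. Slides up to 100 mm along rack -x; spring 3.6 N at rest plus 1.2 N per 10 mm pulls it home when let go.
- fence_grip (a point): Point in the middle of the black grip block, 68 mm above the table, 20 mm under the block's top; moves with the fence. A gripper from above, fingers before and behind the block (closing along the rack's x), can hold it.
- fence_pointer (a point): Middle of the top edge of the pointer, a thin upright steel tab (4 mm thick in x, 14 mm wide, top 48 mm above the table) at the fence's right-hand (-y) end, 75 mm from its middle and in line with the fence plate; moves with the fence.
- mark: Mark: thin upright steel tab, 4 mm thick (x), 12 mm wide (y), top 48 mm above the table, fixed on the right-hand (-y) edge of the rack's base, 92 mm from its middle line, 45 to 80 mm in front of the pointer at rest. It does not stop the pointer, which passes beside it. Origin at its foot, axes as the rack's; the pointer is level when its x in this frame is 0.
- coaster: Square white ceramic coaster with cork underside, 112 x 112 mm, 10 mm thick; origin at the centre of its underside. Loose.
- tin_large: Largest closed metal tin, 100 (x) x 64 (y) x 34 mm (z), 0.25 kg or so, standing on the coaster, centred. Origin at the centre of its underside.
- tin_middle: Middle-sized closed metal tin, 88 (x) x 56 (y) x 30 mm (z), about 0.18 kg, lying flat on the table. Origin at the centre of its underside.
- tin_small: Smallest closed metal tin, 70 (x) x 46 (y) x 26 mm (z), about 0.12 kg, lying flat on the table. Origin at the centre of its underside.
- sunglasses: Black plastic sunglasses, folded, about 142 mm wide (y), 42 mm high; bystander at the back right. Origin under the middle of the front.
- opener: Flat brushed aluminium bottle opener, about 130 mm long (x), 40 mm wide over its ring, 6 mm thick; bystander on the right.
- whistle: Yellow plastic whistle, about 45 mm long (x), 18 mm wide, 22 mm high; bystander near the robot, in the middle. Origin under its round chamber.
- diffuser: Pale glass jar with brown wooden cap, 56 mm in diameter, 110 mm high; bystander on the left.
- candle: White candle pot, 68 mm in diameter, 50 mm high; bystander on the left.
There are look-alikes about, which are no part of the job. Leave any turquoise look-alike of the tin_middle alone.

How it is judged:
On the way, in this order (a step that is already met when the one before it is completed fails the run):
1. the middle-sized tin stands squarely on the largest, let go (horizontal distance between tin_middle and tin_large below 0.01 m and angle between the x axis of tin_middle and the x axis of tin_large, either way round below 0.15 rad and angle between tin_middle's own z axis and vertical below 0.06 rad and z of tin_middle in the frame of tin_large between 0.029 and 0.039 m and contact force between tin_middle and the fingers below 0.2 N and linear speed of tin_middle below 0.03 m/s), for 0.2 s.
2. the smallest tin stands squarely on the middle-sized one, let go (horizontal distance between tin_small and tin_middle below 0.01 m and angle between the x axis of tin_small and the x axis of tin_middle, either way round below 0.15 rad and angle between each of tin_small, tin_middle's own z axis and vertical below 0.06 rad and z of tin_small in the frame of tin_middle between 0.025 and 0.035 m and contact force between tin_small and the fingers below 0.2 N and linear speed of tin_small below 0.03 m/s and horizontal distance between tin_middle and tin_large below 0.01 m and angle between the x axis of tin_middle and the x axis of tin_large, either way round below 0.15 rad and z of tin_middle in the frame of tin_large between 0.029 and 0.039 m), for 0.2 s.
3. the fence's pointer is level with the mark, the fence held by the fingers (x of fence_pointer in the frame of mark between -0.006 and 0.006 m and contact force between fence and the fingers above 3 N), for 0.2 s.
At the end, for the whole second after the job is handed in: Fingers hold the fence at rest, pointer within 6 mm of the mark, no tin touching it. Largest tin on the coaster (within 20 mm of centre), middle tin on it, smallest on top: each within 10 mm and 0.15 rad of the one below, upright, at rest, let go (all of step 2 and all of step 3 and linear speed of fence below 0.01 m/s and horizontal distance between tin_large and coaster below 0.02 m and angle between tin_large's own z axis and vertical below 0.06 rad and z of tin_large in the frame of coaster between 0.006 and 0.014 m and contact force between tin_middle and the fingers below 0.2 N and linear speed of each of tin_middle, tin_large below 0.03 m/s and contact force between fence and tin_large below 0.2 N and contact force between fence and tin_middle below 0.2 N and contact force between fence and tin_small below 0.2 N); the arm keeps its last pose, push and grip.
It fails at once if the sunglasses, opener, whistle, jar or candle is pushed about (more than 30 mm) (distance of any of sunglasses, opener, whistle, diffuser, candle from where it was at the start of the episode above 0.03 m).
It fails at once if a tin is dropped (falls faster than 0.5 m/s out of the fingers) ((linear speed of tin_middle above 0.5 m/s and contact force between tin_middle and the arm below 0.05 N and contact force between tin_middle and the fingers below 0.05 N) or (linear speed of tin_small above 0.5 m/s and contact force between tin_small and the arm below 0.05 N and contact force between tin_small and the fingers below 0.05 N)).
It also fails if it takes over 72 s, if anything falls off the work surface, if the arm or the gripper's body presses on something with over 40 N, if the wrist force passes 120 N, or if a joint passes its speed limit or range.

### The arm

A 7-joint arm with a two-finger parallel gripper is mounted at the origin on the work surface. World frame = base frame: x ahead of the robot, y to its left, z up, the work surface at z = 0. Lengths are in m, angles in rad, forces in N, time in s.
With the tool pointing down it reaches from about 0.4 to 0.85 m from the base axis. Payload 4.5 kg.
Tool frame: the origin (TCP) lies between the finger pads; the fingertips stand 11 mm ahead of it and the grasp point (between the pads) lies 8 mm behind it (r.tip_reach is the distance from the TCP to the fingertips, in m); x points along the fingers, y is the direction in which the jaws open and shut, and the axes are right-handed (so a half turn about x gives the same grasp; the last joint's range is limited). The gripper opens to 88 mm and grips with 3 to 60 N. Pads are 18 mm wide; open, the fingers measure 123 mm over their backs; the gripper's body (75 mm by 187 mm) begins 45 mm behind the grasp point.
Start: joints at [0.034, 0.689, -0.195, 1.565, 0.157, 0.902, -0.215], TCP at [0.625, 0, 0.25] pointing down, gripper open.
Joint ranges: [-3.01, 3.01], [-0.46, 2.08], [-1.47, 1.51], [0.13, 2.56], [-1, 4.14], [0.04, 2.09], [-2.66, 2.66]. Speed limits (rad/s): [2.57, 2.57, 3.14, 3.14, 3.14, 3.14, 3.14].

### API

Orientations are given as a unit quaternion [x, y, z, w].
In Python, from plant import r gives the robot as it stands.
- The arm moves only by the tool drive_tool, never from a script. Its argument "deltas" is a list of rows, each a list of 3 entries, a list of its own where there are three numbers: the turn, a rotation vector about the tool's x, y, z in degrees, then the shift along the tool's x, y, z in cm, then the finger opening in cm, from 0 to 8.81. A call has 1 to 12 rows; each row shifts and turns the commanded pose from where the row before left it, along the tool's axes as they then stand; what a row does not reach is not made up. A row lasts 1/12 s, in which the tool goes at most 41.7 mm and 7.16 degrees, less where a joint would pass 70% of its speed; a pose out of reach is approached as far as the arm can. A call is refused whole if a number of a shift passes 4.17 or a number of a turn 7.16, either way. A call with a gripper value outside its range is refused whole. The fingers move at their own pace and stop on an object; "force" is the grip in N (left out, the last holds). Time passes only in rows, so rows that do not move let the fingers close. It gives the time, the measured TCP pose, the force and the opening at its end, in the units of the state.
- r.get_state(): the state, without advancing time (a new reading comes with each control period).
- r.snapshot(name): name is "scene" or "side" or "wrist"; returns a dict with "color" (420x560x3 uint8, red, green, blue), "fov_y" (degrees; the focal length in pixels is half the picture's height over the tangent of half this angle, whatever the lens; pixels are square), "cx", "cy" (the principal point, pixels), "k1" (the pictures are not rectified: a ray, as slopes to the right and down, at radius r is drawn at 1 + k1 r^2 times it, then the intrinsics apply), "extrinsics" (4x4, takes a point from world to camera coordinates); the wrist camera has in their place "tool_from_camera" (4x4, takes a point from camera to tool coordinates, whose origin is the TCP and whose axes are the tool frame's). Camera axes: x right, y up, looking along -z (the intrinsics and any distortion apply to the point x, -y, -z); pixel columns grow to the right and rows downward; lengths in m; the calibration is good to about 2 mm. A picture is of the moment at which its call begins: read the wrist's pose just before it. There is no depth.
- r.finish_job(): hands the job in, once; it reports no verdict.
The state is a dict: "clock": time; "q": joint angles; "qd": joint speeds; "joint_torque": joint torques, N m; "tool_pos": TCP position; "eef_rot": TCP orientation; "contact_force": force on the tool from outside, world axes, zero at the start; "moment": the same for the moment, N m; "opening": opening from 0.0 (shut) to 1.0 (fully open).
Only numpy, scipy, OpenCV 4.12 (cv2) and the standard library are available. Lean on these libraries where they do the work, as an engineer would, in place of code of your own. Each camera call takes 0.05 s, during which the arm holds its last target. There are 200 camera calls.

## Working session

There is one attempt and no reset: what is moved stays moved. The work goes in short steps, Python scripts to look and compute and a tool call to move; the robot and the scene stay as the last step left them, time stands still between calls to the robot, and variables do not carry over. Pictures are saved under pics/ and viewed, about 8 in all and at most 12, crops included, and the job is handed in when it is done.

Besides the shell and the picture viewer there is one more tool, called after "Call:" by a JSON object that holds its "op" and its "data". drive_tool: Moves the arm, as the interface text tells. Its arguments: {"type":"object","properties":{"deltas":{"type":"array","items":{"type":"array"}},"force":{"type":"number"}},"required":["deltas"]}

```bash
mkdir -p pics; ls
python3 - <<'E'
from plant import r
import cv2,numpy as np
s=r.get_state();print({k:np.round(v,3).tolist() for k,v in s.items()}, r.tip_reach)
for n in("scene","side"):
    d=r.snapshot(n);cv2.imwrite(f"pics/{n}0.png",d["color"][:,:,::-1])
    print(n,d["fov_y"],d["cx"],d["cy"],d["k1"],np.round(d["extrinsics"],3).tolist())
d=r.snapshot("wrist");cv2.imwrite("pics/wrist0.png",d["color"][:,:,::-1]);print(d["fov_y"],d["k1"],np.round(d["tool_from_camera"],3).tolist())
E
```

```text
pics
{'clock': 0.0, 'q': [0.034, 0.69, -0.194, 1.566, 0.157, 0.902, -0.215], 'qd': [0.0, -0.001, -0.0, -0.001, -0.0, 0.0, -0.0], 'joint_torque': [0.0, -52.757, -1.267, -15.343, -0.053, 0.007, 0.0], 'tool_pos': [0.624, -0.0, 0.249], 'eef_rot': [-0.5, -0.5, 0.5, -0.5], 'contact_force': [-0.217, 0.353, 0.715], 'moment': [0.025, -0.01, 0.016], 'opening': 0.998} 0.011
scene 43.54593835069839 283.3478883294396 208.48807105595142 -0.04838126707735948 [[0.856, 0.517, -0.001, -0.463], [-0.392, 0.65, 0.652, 0.156], [0.338, -0.557, 0.759, -1.595], [0.0, 0.0, 0.0, 1.0]]
side 49.66906782315802 282.2777677257386 210.4299673179822 -0.05485819574540451 [[0.77, -0.638, 0.012, -0.4], [0.309, 0.389, 0.868, -0.252], [-0.559, -0.665, 0.496, -0.932], [0.0, 0.0, 0.0, 1.0]]
62.744049571578444 0.003644703644390688 [[-0.0, 0.259, -0.966, -0.134], [1.0, -0.001, -0.0, -0.001], [-0.001, -0.966, -0.259, -0.067], [0.0, 0.0, 0.0, 1.0]]
```

View pics/scene0.png

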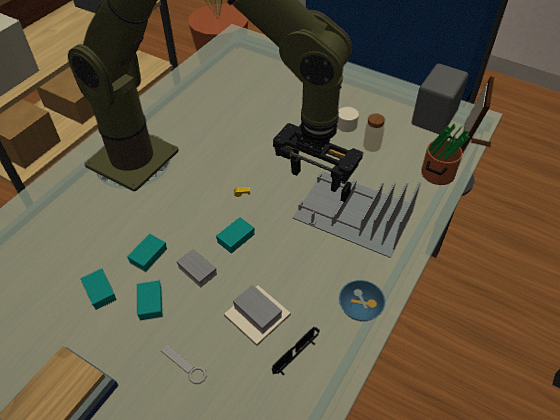

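View pics/side0.png

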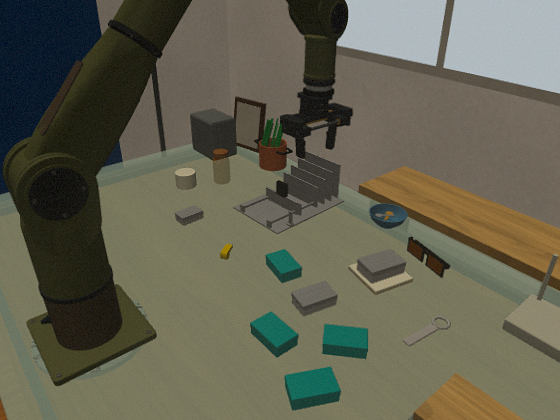

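View pics/wrist0.png

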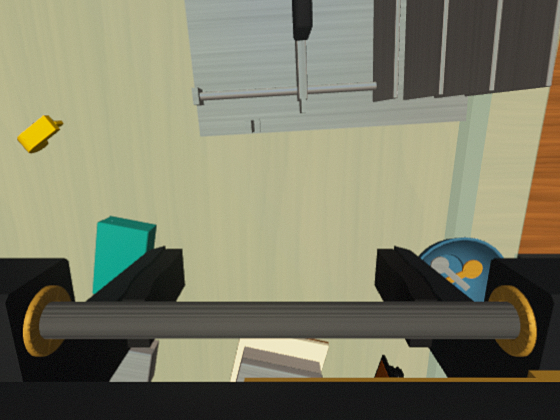

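The scene view shows the grey middle tin at about (197,267), the large tin on the coaster at (258,309), and the rack around (355,215). In the side view the small grey tin is at (189,215), near the candle; the arm hides it in the scene view. Turquoise decoys surround the middle tin. The wrist view shows the fence grip at (302,15), the pointer at (302,105) and the mark at (256,126).

```bash
cat > h.py <<'E'
import numpy as np,cv2
from plant import r
from scipy.spatial.transform import Rotation as R
def snap(n):
    s=r.get_state();d=r.snapshot(n)
    if n=="wrist":
        T=np.eye(4);T[:3,:3]=R.from_quat(s["eef_rot"]).as_matrix();T[:3,3]=s["tool_pos"]
        d["C"]=T@d["tool_from_camera"]
    else: d["C"]=np.linalg.inv(d["extrinsics"])
    f=210/np.tan(np.radians(d["fov_y"])/2)
    d["K"]=np.array([[f,0,d["cx"]],[0,f,d["cy"]],[0,0,1.]]);d["D"]=np.array([d["k1"],0,0,0,0])
    return d
def ray(d,uv):
    p=cv2.undistortPoints(np.array(uv,float).reshape(-1,1,2),d["K"],d["D"])[:,0]
    v=np.c_[p[:,0],-p[:,1],-np.ones(len(p))]@d["C"][:3,:3].T
    return d["C"][:3,3],v
def plane(d,uv,z):
    o,v=ray(d,uv);return o+v*((z-o[2])/v[:,2])[:,None]
def proj(d,P):
    P=np.atleast_2d(P);c=(np.c_[P,np.ones(len(P))]@np.linalg.inv(d["C"]).T)[:,:3]*[1,-1,-1]
    return cv2.projectPoints(c,np.zeros(3),np.zeros(3),d["K"],d["D"])[0][:,0]
E
python3 - <<'E'
from h import *
a=snap("scene");b=snap("side");w=snap("wrist")
print("mid",plane(a,[197,262],.03),plane(b,[314,290],.03))
print("large",plane(a,[258,303],.044),plane(b,[382,260],.044))
print("small",plane(b,[189,212],.026))
print("grip wrist",plane(w,[302,15],.088),"pointer",plane(w,[303,103],.048),"mark",plane(w,[256,122],.048))
def crop(d,u,v,h,wd,W,H): return cv2.resize(d["color"][v:v+h,u:u+wd,::-1],(W,H),interpolation=cv2.INTER_CUBIC)
t=np.hstack([crop(a,160,240,60,80,400,300),crop(a,218,280,60,80,400,300)])
u=np.hstack([crop(b,160,195,45,60,400,300),crop(w,180,60,90,120,400,300)])
cv2.imwrite("pics/c1.png",np.vstack([t,u]))
print(a["color"][262,197],a["color"][303,258],b["color"][212,189])
E
```

```text
mid [[ 0.42295659 -0.22086802  0.03      ]] [[ 0.42989505 -0.2183601   0.03      ]]
large [[ 0.62129575 -0.24683893  0.044     ]] [[ 0.62186567 -0.25205217  0.044     ]]
small [[0.3895194  0.26840711 0.026     ]]
grip wrist [[0.64103742 0.14341806 0.088     ]] pointer [[0.64564791 0.0801879  0.048     ]] mark [[0.60157853 0.06301016 0.048     ]]
[112 110 107] [112 113 108] [109 104  93]
```

View pics/c1.png

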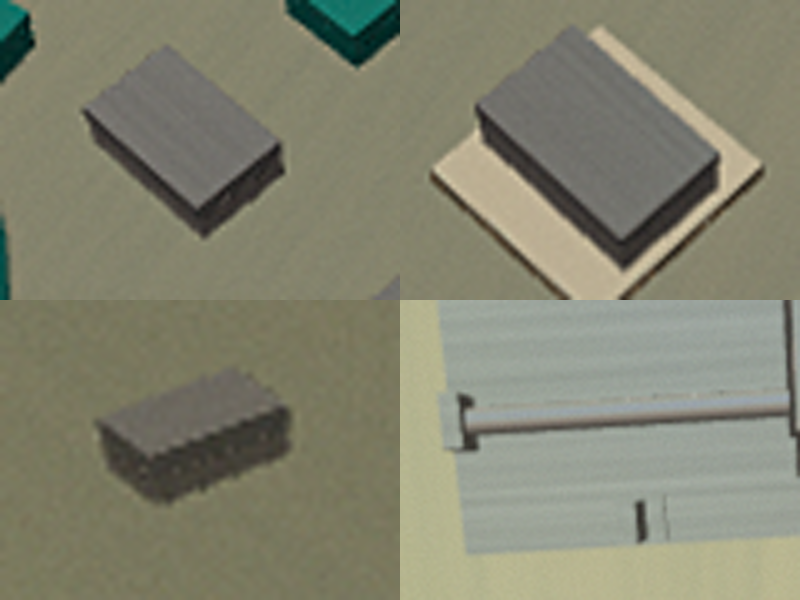

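Corners of all three tin tops are clear in the crops; I'll cast them to metric positions and check them against the given sizes.

```bash
cat >> h.py <<'E'
def rect(d,c,z,name):
    P=plane(d,c,z)[:,:2]
    e=np.roll(P,-1,0)-P;L=np.linalg.norm(e,axis=1)
    i=0 if L[0]+L[2]>L[1]+L[3] else 1
    v=e[i]-e[i+2];a=np.degrees(np.arctan2(v[1],v[0]))%180
    print(name,"centre",P.mean(0).round(4),"sides mm",(L*1e3).round(1),"long-axis deg",round(a,1));return P.mean(0),a
def axes(): 
    s=r.get_state();print("t",s["clock"],"tcp",np.round(s["tool_pos"],4),"open",round(s["opening"]*88.1,1),"F",np.round(s["contact_force"],1));M=R.from_quat(s["eef_rot"]).as_matrix();print(M.round(3).tolist());return np.array(s["tool_pos"]),M
E
python3 - <<'E'
from h import *
a=snap("scene");b=snap("side");axes()
rect(a,[(193.4,249),(176.6,262),(200.8,281.8),(216.2,269.2)],.03,"mid")
rect(a,[(252.6,285.2),(233.2,301),(262.4,328),(281.8,311.4)],.044,"large")
rect(b,[(174.4,213.4),(194.8,205),(203.6,211.5),(182.2,218.7)],.026,"small")
print("candle top",plane(a,[348,112],.05),plane(b,[185,173],.05)); print("jar top",plane(a,[376,118],.11),plane(b,[221,153],.11))
for n,d in(("scene",a),("side",b)):
    hsv=cv2.cvtColor(d["color"],cv2.COLOR_RGB2HSV);m=cv2.inRange(hsv,(80,150,90),(95,255,255))
    for c in cv2.findContours(m,cv2.RETR_EXTERNAL,2)[0]:
        if cv2.contourArea(c)>100: p=c[:,0].mean(0);print(n,"turq",p.round(),plane(d,p,.03)[0,:2].round(3))
print("sunglasses",plane(a,[296,350],.02),"whistle",plane(a,[242,190],.01))
E
```

```text
t 0.4 tcp [ 0.6249 -0.      0.2496] open 88.3 F [ 0.9 -0.7 -0.2]
[[-0.0, 1.0, -0.0], [-0.0, -0.0, -1.0], [-1.0, -0.0, 0.0]]
mid centre [ 0.4282 -0.2293] sides mm [54.9 88.1 50.2 88.1] long-axis deg 168.4
large centre [ 0.6244 -0.2544] sides mm [61.2 98.2 60.3 98.8] long-axis deg 166.0
small centre [0.389  0.2684] sides mm [71.8 49.9 68.8 40.7] long-axis deg 1.9
candle top [[0.49214388 0.47454929 0.05      ]] [[0.48825747 0.46496255 0.05      ]]
jar top [[0.60372259 0.42299554 0.11      ]] [[0.59778913 0.4113699  0.11      ]]
scene turq [150. 297.] [ 0.389 -0.361]
scene turq [ 97. 287.] [ 0.26  -0.404]
scene turq [147. 249.] [ 0.29  -0.256]
scene turq [235. 232.] [ 0.449 -0.094]
side turq [312. 383.] [ 0.253 -0.402]
side turq [349. 337.] [ 0.385 -0.367]
side turq [273. 328.] [ 0.285 -0.253]
side turq [283. 261.] [ 0.446 -0.093]
sunglasses [[ 0.75010672 -0.29233718  0.02      ]] whistle [[0.37095108 0.05367187 0.01      ]]
```

Call:
{"op": "drive_tool", "data": {"deltas": [[[0, 0, 0], [0, -2.46, 2.86], 8.8], [[0, 0, 0], [0, -2.46, 2.86], 8.8], [[0, 0, 0], [0, -2.46, 2.86], 8.8], [[0, 0, 0], [0, -2.46, 2.86], 8.8], [[0, 0, 0], [0, -2.46, 2.86], 8.8], [[0, 0, 0], [0, -2.46, 2.86], 8.8], [[0, 0, 0], [0, -2.46, 2.86], 8.8], [[0, 0, 0], [0, -2.46, 2.9], 8.8], [[-7.13, 0, 0], [1, 0, 0], 8.8], [[-7.13, 0, 0], [1, 0, 0], 8.8], [[-7.13, 0, 0], [1, 0, 0], 8.8], [[-7.13, 0, 0], [1, 0, 0], 8.8]], "force": 20}}

```text
clock: 1.4
tool_pos: [0.4283, -0.2296, 0.2096]
eef_rot: [0.36, 0.608, -0.36, 0.609]
contact_force: [-1.2, 0.1, -0.3]
opening: 0.999
```

Call:
{"op": "drive_tool", "data": {"deltas": [[[-7.13, 0, 0], [1.2, 0, 0], 8.8], [[-7.13, 0, 0], [1.2, 0, 0], 8.8], [[-7.13, 0, 0], [1.2, 0, 0], 8.8], [[-7.13, 0, 0], [1.2, 0, 0], 8.8], [[-7.13, 0, 0], [1.2, 0, 0], 8.8], [[-7.13, 0, 0], [1.2, 0, 0], 8.8], [[-7.13, 0, 0], [1.2, 0, 0], 8.8], [[0, 0, 0], [0, 0, 0], 8.8], [[0, 0, 0], [0, 0, 0], 8.8]]}}

```text
clock: 2.15
tool_pos: [0.4281, -0.2292, 0.1255]
eef_rot: [0.073, 0.704, -0.072, 0.703]
contact_force: [-0.3, 0.8, -0.1]
opening: 0.998
```

Run:
```python
from h import *
p,M=axes();print(r.get_state()["q"])
print("tool delta to mid (m):",M.T@(np.array([.4282,-.2293,.018])-p))
a=snap("scene");w=snap("wrist")
c=lambda d,u,v,h,wd:cv2.resize(d["color"][v:v+h,u:u+wd,::-1],(400,300),interpolation=cv2.INTER_CUBIC)
i=a["color"][:,:,::-1]
cv2.imwrite("pics/c2.png",np.hstack([c(a,150,60,180,240),cv2.resize(w["color"][:,:,::-1],(400,300))]))
```

```text
t 2.15 tcp [ 0.4281 -0.2292  0.1255] open 87.9 F [-0.3  0.8 -0.1]
[[-0.001, 0.204, 0.979], [0.001, 0.979, -0.204], [-1.0, 0.0, -0.001]]
[ 0.67784459  0.75749848 -0.45731058  2.07804056  0.7332827   0.46990313
  1.02286176]
tool delta to mid (m): [ 0.10752501 -0.0001664   0.00023176]
```

View pics/c2.png

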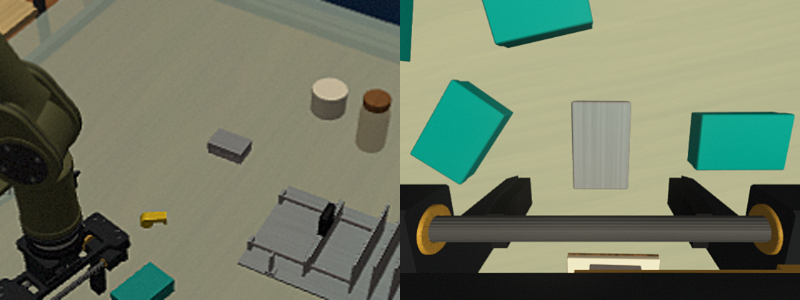

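The tin sits between the fingers in the wrist view, at about (600,145) in the composite. The small tin is now visible in the scene view. I'll refine both by mask.

```bash
cat >> h.py <<'E'
def greyrect(d,u,v,z,name,smin=28,bmin=95):
    hsv=cv2.cvtColor(cv2.medianBlur(d["color"],3),cv2.COLOR_RGB2HSV)
    m=((hsv[:,:,1]<smin)&(hsv[:,:,2]>bmin)).astype(np.uint8)
    m=cv2.morphologyEx(m,cv2.MORPH_CLOSE,np.ones((3,3),np.uint8))
    n,l,_,_=cv2.connectedComponentsWithStats(m)
    c=cv2.findContours((l==l[v,u]).astype(np.uint8),cv2.RETR_EXTERNAL,cv2.CHAIN_APPROX_NONE)[0][0][:,0]
    P=plane(d,c,z)[:,:2]; b=cv2.minAreaRect((P*1e3).astype(np.float32));k=cv2.boxPoints(b);e=k[1]-k[0];f=k[2]-k[1]
    g=e if e@e>f@f else f
    print(name,l[v,u],"centre",np.round(b[0],1),"size",np.round(b[1],1),"long deg",round(float(np.degrees(np.arctan2(g[1],g[0]))%180),1));return np.array(b[0])/1e3
E
python3 - <<'E'
from h import *
a=snap("scene");w=snap("wrist")
for px in((280,200),):
    print(w["color"][px[1],px[0]],w["color"][220,350], a["color"][146,287],a["color"][160,290])
greyrect(w,280,200,.03,"mid wrist")
greyrect(a,287,145,.026,"small scene")
greyrect(a,258,303,.044,"large scene")
E
```

```text
[153 156 146] [183 183 144] [118 116 110] [135 133 111]
mid wrist 1 centre [ 420.7 -225.8] size [55.3 86. ] long deg 167.8
small scene 38 centre [391.7 269.2] size [69.  48.4] long deg 5.8
large scene 81 centre [ 623.3 -253.7] size [ 62.1 101.8] long deg 166.4
```

Run:
```python
from h import *
b=snap("side");a=snap("scene");w=snap("wrist")
print(b["color"][293,314],b["color"][262,382])
for th in (95,85): greyrect(b,380,258,.044,"large side",30,th);
try: greyrect(b,312,293,.03,"mid side",30,85)
except Exception as e: print(e)
cv2.imwrite("pics/c3.png",np.hstack([cv2.resize(b["color"][230:320,260:420,::-1],(800,450),interpolation=cv2.INTER_CUBIC)]))
# projecting cross-check: where would each estimate fall in the wrist picture
print(proj(w,[[.4282,-.2293,.03],[.4207,-.2258,.03]]), proj(a,[[.4207,-.2258,.03]]),w["C"].round(3).tolist())
```

```text
[115 110 101] [111 107  99]
large side 0 centre [2263.1 3003.5] size [8108. 7853.] long deg 54.4
large side 0 centre [2263.1 3003.5] size [8108. 7853.] long deg 54.4
mid side 0 centre [2315.4 3086. ] size [8284.9 8024.3] long deg 54.4
[[278.35380968 217.00910868]
 [281.12705774 205.83152138]] [[195.0718071  263.01065046]] [[0.201, -0.946, -0.255, 0.362], [0.98, 0.194, 0.052, -0.215], [-0.0, -0.26, 0.966, 0.261], [0.0, 0.0, 0.0, 1.0]]
```

View pics/c3.png

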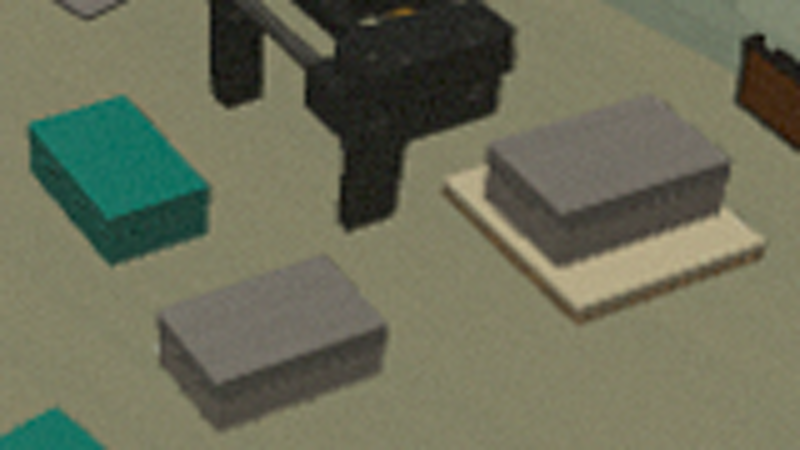

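The side crop shows both top faces cleanly; the corners go to rays now. The gripper covers neither tin.

Run:
```python
from h import *
b=snap("side")
rect(b,[(291.6,293.6),(324.4,281.2),(337.4,295),(303.4,307)],.03,"mid side")
rect(b,[(357.6,260),(391.2,249.2),(406,261.6),(372,273)],.044,"large side")
```

```text
mid side centre [ 0.4213 -0.2288] sides mm [88.1 54.1 86.4 49.7] long-axis deg 169.2
large side centre [ 0.6194 -0.2538] sides mm [102.4  57.7 100.8  56.9] long-axis deg 167.3
```

Call:
{"op": "drive_tool", "data": {"deltas": [[[0, 0, 0], [2, 0, -0.6], 8.8], [[0, 0, 0], [2, 0, 0], 8.8], [[0, 0, 0], [2, 0, 0], 8.8], [[0, 0, 0], [2, 0, 0], 8.8], [[0, 0, 0], [1.5, 0, 0], 8.8], [[0, 0, 0], [1.2, 0, 0], 8.8], [[0, 0, 0], [0, 0, 0], 8.8], [[0, 0, 0], [0, 0, 0], 4.5], [[0, 0, 0], [0, 0, 0], 4.5], [[0, 0, 0], [0, 0, 0], 4.5], [[0, 0, 0], [0, 0, 0], 4.5], [[0, 0, 0], [0, 0, 0], 4.5]], "force": 20}}

```text
clock: 3.55
tool_pos: [0.4227, -0.2281, 0.0194]
eef_rot: [0.071, 0.703, -0.071, 0.704]
contact_force: [-0.8, 1.4, 1.3]
opening: 0.643
```

Call:
{"op": "drive_tool", "data": {"deltas": [[[0, 0, 0], [0, 0, 0], 4.5], [[0, 0, 0], [0, 0, 0], 4.5], [[0, 0, 0], [-0.5, 0, 0], 4.5], [[0, 0, 0], [-1.5, 0, 0], 4.5], [[0, 0, 0], [-2, 0, 0], 4.5], [[0, 0, 0], [-2, 0, 0], 4.5], [[0, 0, 0], [-1.5, 0, 0], 4.5], [[0, 0, 0], [-0.5, 0, 0], 4.5], [[0, 0, 0], [0, 0, 0], 4.5], [[0, 0, 0], [0, 0, 0], 4.5]]}}

```text
clock: 4.38
tool_pos: [0.422, -0.2282, 0.0984]
eef_rot: [0.071, 0.704, -0.071, 0.703]
contact_force: [0.0, 0.5, -2.3]
opening: 0.635
```

Run:
```python
from h import *
p,M=axes()
D=np.array([.1972,-.025,0]);print("tool delta to large",M.T@D)
w=snap("wrist");b=snap("side")
print(w["color"][200,280]);
cv2.imwrite("pics/c4.png",np.hstack([cv2.resize(w["color"][:,:,::-1],(400,300)),cv2.resize(b["color"][180:330,240:440,::-1],(400,300))]))
```

```text
t 4.3833 tcp [ 0.422  -0.2282  0.0984] open 55.9 F [ 0.   0.5 -2.3]
[[-0.0, 0.201, 0.98], [-0.0, 0.98, -0.201], [-1.0, -0.0, -0.0]]
tool delta to large [-6.49819578e-05  1.51546858e-02  1.98199827e-01]
[164 167 155]
```

View pics/c4.png

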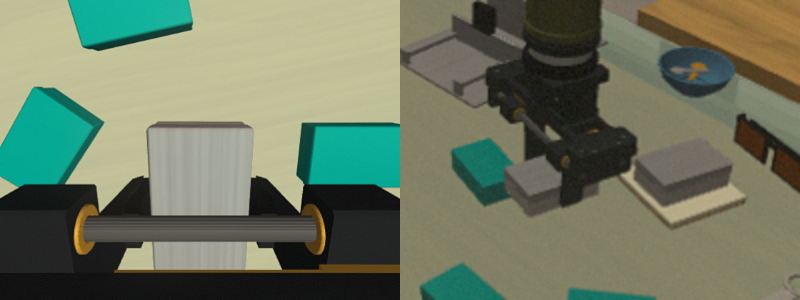

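Tin held: 55.9 mm opening and a 2.3 N load. Its top spans rows 127–268 of the half-size wrist picture. I'll work out how it sits in the tool frame.

Run:
```python
from h import *
p,M=axes();w=snap("wrist")
g=w["color"][:,:,:].astype(int)
col=g[:,280].sum(1); sat=g[:,280].max(1)-g[:,280].min(1)
print([(v,int(s),int(c)) for v,s,c in zip(range(160,190),sat[160:190],col[160:190])][::2]);print([(v,int(s),int(c)) for v,s,c in zip(range(355,390),sat[355:390],col[355:390])][::2])
P=plane(w,[(280,178),(280,375)],p[2]+.0106);print(((P-p)@M).round(4))
```

```text
t 4.4833 tcp [ 0.4218 -0.2278  0.0979] open 56.4 F [ 0.6 -0.  -2.2]
[[-0.002, 0.2, 0.98], [0.0, 0.98, -0.2], [-1.0, 0.0, -0.002]]
[(160, 43, 532), (162, 41, 540), (164, 41, 546), (166, 40, 536), (168, 42, 544), (170, 24, 351), (172, 20, 295), (174, 19, 263), (176, 11, 261), (178, 16, 315), (180, 20, 451), (182, 14, 471), (184, 11, 488), (186, 14, 489), (188, 11, 491)]
[(355, 14, 465), (357, 13, 469), (359, 12, 473), (361, 12, 473), (363, 11, 468), (365, 12, 473), (367, 13, 473), (369, 11, 459), (371, 13, 472), (373, 12, 476), (375, 12, 478), (377, 23, 395), (379, 75, 198), (381, 58, 163), (383, 2, 63), (385, 2, 64), (387, 2, 69), (389, 2, 54)]
[[-0.0105  0.0008 -0.0463]
 [-0.0107  0.0009  0.0385]]
```

Call:
{"op": "drive_tool", "data": {"deltas": [[[0, 0, 0], [0, 0.2, 1.2], 4.5], [[0, 0, 0], [0, 0.2, 2.6], 4.5], [[0, 0, 0], [0, 0.2, 3.2], 4.5], [[0, 0, 0], [0, 0.2, 3.2], 4.5], [[0, 0, 0], [0, 0.2, 3.2], 4.5], [[0, 0, 0], [0, 0.2, 3.2], 4.5], [[0, 0, 0], [0, 0.2, 2.2], 4.5], [[2, 0, 0], [0, 0.1, 1.0], 4.5], [[0, 0, 0], [0, 0, 0], 4.5], [[0, 0, 0], [0, 0, 0], 4.5]]}}

```text
clock: 5.37
tool_pos: [0.6184, -0.2524, 0.0972]
eef_rot: [0.083, 0.703, -0.083, 0.701]
contact_force: [-0.7, 0.9, -2.1]
opening: 0.63
```

Run:
```python
from h import *
p,M=axes()
a=snap("scene");b=snap("side")
c=lambda d,u,v,h,wd:cv2.resize(d["color"][v:v+h,u:u+wd,::-1],(800,300),interpolation=cv2.INTER_CUBIC)
cv2.imwrite("pics/c5.png",np.vstack([c(a,180,255,75,200),c(b,320,215,75,200)]))
```

```text
t 5.3667 tcp [ 0.6184 -0.2524  0.0972] open 55.5 F [-0.7  0.9 -2.1]
[[-0.003, 0.233, 0.972], [0.0, 0.972, -0.233], [-1.0, -0.0, -0.003]]
```

View pics/c5.png

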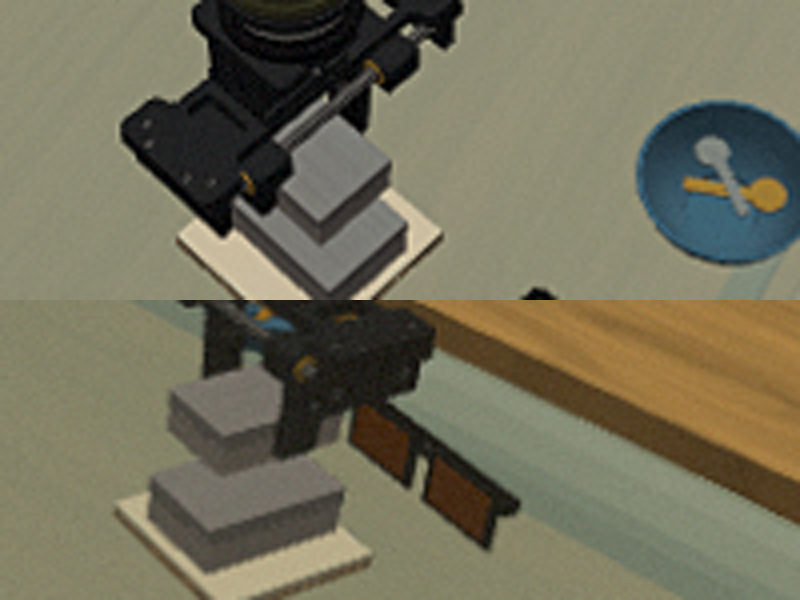

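Run:
```python
from h import *
a=snap("scene");b=snap("side");p,M=axes()
zt=p[2]-.0194+.03
def end(d,c,z,h):
    P=plane(d,c,z)[:,:2];return P.mean(0),P
ax=np.array([np.cos(np.radians(-13.4)),np.sin(np.radians(-13.4))])
m,_=end(a,[(260.5,310.5),(277.5,296.25)],zt,44);l,_=end(a,[(263.25,327.5),(281.75,312.5)],.044,50)
print("scene mid c",m-.044*ax,"large c",l-.05*ax, "edge dirs",np.degrees(np.arctan2(*(_[1]-_[0])[::-1])))
# side: -x end edge: corners left/near
m,q=end(b,[(320+167/4,215+93/4),(320+223/4,215+135/4)],zt,44);l,q2=end(b,[(320+150/4,215+182/4),(320+209/4,215+229/4)],.044,50)
print("side mid c",m+.044*ax,"large c",l+.05*ax)
```

```text
t 5.5667 tcp [ 0.6179 -0.2532  0.0984] open 56.0 F [ 0.3 -0.5 -1.7]
[[-0.002, 0.234, 0.972], [-0.0, 0.972, -0.234], [-1.0, -0.001, -0.002]]
scene mid c [ 0.62240121 -0.25562871] large c [ 0.62470839 -0.25500095] edge dirs 73.71888722368391
side mid c [ 0.61461698 -0.25418773] large c [ 0.61887407 -0.25411415]
```

Call:
{"op": "drive_tool", "data": {"deltas": [[[0, 0, 0], [0.6, 0, 0.3], 4.5], [[0, 0, 0], [1, 0, 0], 4.5], [[0, 0, 0], [0.8, 0, 0], 4.5], [[0, 0, 0], [0.5, 0, 0], 4.5], [[0, 0, 0], [0.3, 0, 0], 4.5], [[0, 0, 0], [0.2, 0, 0], 4.5], [[0, 0, 0], [0.1, 0, 0], 4.5], [[0, 0, 0], [0.05, 0, 0], 4.5], [[0, 0, 0], [0, 0, 0], 4.5], [[0, 0, 0], [0, 0, 0], 4.5]]}}

```text
clock: 6.4
tool_pos: [0.6226, -0.2538, 0.0635]
eef_rot: [0.084, 0.702, -0.084, 0.703]
contact_force: [0.2, -0.4, -2.0]
opening: 0.633
```

Call:
{"op": "drive_tool", "data": {"deltas": [[[0, 0, 0], [0.05, 0, 0], 4.5], [[0, 0, 0], [0.05, 0, 0], 4.5], [[0, 0, 0], [0, 0, 0], 4.5]]}}

```text
clock: 6.65
tool_pos: [0.6227, -0.2538, 0.0634]
eef_rot: [0.083, 0.702, -0.084, 0.703]
contact_force: [-1.9, -0.4, 5.6]
opening: 0.636
```

Contact is made (+5.6 N). Releasing slowly and retreating upward.

Call:
{"op": "drive_tool", "data": {"deltas": [[[0, 0, 0], [0, 0, 0], 5.8], [[0, 0, 0], [0, 0, 0], 6.2], [[0, 0, 0], [0, 0, 0], 7.0], [[0, 0, 0], [0, 0, 0], 8.0], [[0, 0, 0], [-1, 0, 0], 8.0], [[0, 0, 0], [-3, 0, 0], 8.0], [[0, 0, 0], [-3, 0, 0], 8.0], [[0, 0, 0], [-3, 0, 0], 8.0], [[0, 0, 0], [-2, 0, 0], 8.0], [[0, 0, 0], [0, 0, -2], 8.8], [[0, 0, 0], [0, 0, -2], 8.8], [[0, 0, 0], [0, 0, 0], 8.8]]}}

```text
clock: 7.65
tool_pos: [0.5799, -0.2439, 0.1832]
eef_rot: [0.083, 0.703, -0.084, 0.701]
contact_force: [-1.0, 0.2, -0.8]
opening: 0.998
```

Run:
```python
from h import *
p,M=axes()
a=snap("scene");b=snap("side")
c=lambda d,u,v,h,wd:cv2.resize(d["color"][v:v+h,u:u+wd,::-1],(400,300),interpolation=cv2.INTER_CUBIC)
cv2.imwrite("pics/c6.png",np.hstack([c(a,210,265,75,100),c(b,335,215,75,100)]))
greyrect(a,287,145,.026,"small scene")
```

```text
t 7.65 tcp [ 0.5799 -0.2439  0.1832] open 87.9 F [-1.   0.2 -0.8]
[[-0.004, 0.234, 0.972], [-0.001, 0.972, -0.234], [-1.0, -0.001, -0.003]]
small scene 40 centre [391.8 267.9] size [68.9 47.1] long deg 4.7
```

View pics/c6.png

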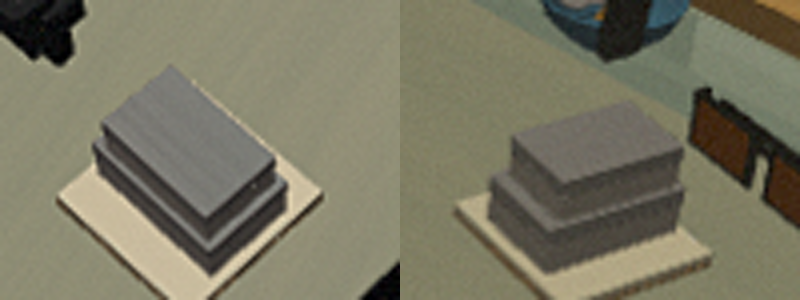

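Run:
```python
from h import *
a=snap("scene");b=snap("side")
sa=lambda L:[(210+u/4,265+v/4) for u,v in L]; sb=lambda L:[(335+(u-400)/4,215+v/4) for u,v in L]
rect(a,sa([(170,66),(103,123),(207,219),(274,160)]),.074,"mid scene")
rect(b,sb([(512,138),(632,100),(684,150),(563,184)]),.074,"mid side")
P=plane(a,sa([(93,147),(287,185)]),.044)[:,:2];print("large scene from diagonal",P.mean(0),np.linalg.norm(P[0]-P[1])*1e3,"(119)")
P=plane(b,sb([(490,178),(684,188)]),.044)[:,:2];print("large side diag",P.mean(0),np.linalg.norm(P[0]-P[1])*1e3)
```

```text
mid scene centre [ 0.626  -0.2562] sides mm [52.9 86.  52.  86.8] long-axis deg 165.7
mid side centre [ 0.6211 -0.2558] sides mm [91.  56.7 85.5 51. ] long-axis deg 166.2
large scene from diagonal [ 0.62496471 -0.25533807] 115.19673115532834 (119)
large side diag [ 0.61891862 -0.25362764] 116.06686194900453
```

Stacking is good to about 2 mm and 1° in both views. Next, the small tin.

Call:
{"op": "drive_tool", "data": {"deltas": [[[0, 0, 0], [0, 3.24, -2.17], 8.8], [[0, 0, 0], [0, 3.24, -2.17], 8.8], [[0, 0, 0], [0, 3.24, -2.17], 8.8], [[0, 0, 0], [0, 3.24, -2.17], 8.8], [[0, 0, 0], [0, 3.24, -2.17], 8.8], [[0, 0, 0], [0, 3.24, -2.17], 8.8], [[0, 0, 0], [0, 3.24, -2.17], 8.8], [[0, 0, 0], [0, 3.24, -2.17], 8.8], [[0, 0, 0], [0, 3.24, -2.17], 8.8], [[0, 0, 0], [0, 3.24, -2.17], 8.8], [[0, 0, 0], [0, 3.24, -2.17], 8.8], [[0, 0, 0], [0, 3.24, -2.17], 8.8]]}}

```text
clock: 8.85
tool_pos: [0.4215, 0.1975, 0.1823]
eef_rot: [0.084, 0.702, -0.083, 0.703]
contact_force: [0.3, 0.6, 0.5]
opening: 1.001
```

Call:
{"op": "drive_tool", "data": {"deltas": [[[0, 0, 0], [0, 3.2, -2.2], 8.8], [[0, 0, 0], [0, 3.2, -2.2], 8.8], [[-5.7, 0, 0], [1.9, 0, 0], 8.8], [[-5.7, 0, 0], [1.9, 0, 0], 8.8], [[-5.7, 0, 0], [1.9, 0, 0], 8.8], [[0, 0, 0], [0, 0, 0], 8.8], [[0, 0, 0], [0, 0, 0], 8.8]]}}

```text
clock: 9.43
tool_pos: [0.3938, 0.2678, 0.1247]
eef_rot: [-0.021, 0.707, 0.021, 0.706]
contact_force: [-0.4, -0.7, -0.3]
opening: 0.999
```

Run:
```python
from h import *
p,M=axes();w=snap("wrist");cv2.imwrite("pics/w7.png",w["color"][:,:,::-1])
u,v=proj(w,[[.389,.268,.026]])[0];print(u,v,w["color"][int(v),int(u)])
c=greyrect(w,int(u),int(v),.026,"small wrist")
print("tool delta",M.T@(np.r_[c,.018]-p),"jaw deg",np.degrees(np.arctan2(M[1,1],M[0,1])))
```

```text
t 9.4333 tcp [0.3938 0.2678 0.1247] open 88.0 F [-0.4 -0.7 -0.3]
[[-0.001, -0.059, 0.998], [-0.0, 0.998, 0.059], [-1.0, -0.0, -0.001]]
278.65806404028245 210.2134352724944 [153 155 143]
small wrist 1 centre [388.  272.7] size [68.  45.5] long deg 2.5
tool delta [ 0.10673766  0.00522983 -0.00538762] jaw deg 93.40668095625503
```

Call:
{"op": "drive_tool", "data": {"deltas": [[[0, 0, 0], [2, 0.4, -0.5], 8.8], [[0, 0, 0], [2, 0, 0], 8.8], [[0, 0, 0], [2, 0, 0], 8.8], [[0, 0, 0], [2, 0, 0], 8.8], [[0, 0, 0], [1.5, 0, 0], 8.8], [[0, 0, 0], [1.1, 0, 0], 8.8], [[0, 0, 0], [0, 0, 0], 8.0], [[0, 0, 0], [0, 0, 0], 3.5], [[0, 0, 0], [0, 0, 0], 3.5], [[0, 0, 0], [0, 0, 0], 3.5], [[0, 0, 0], [0, 0, 0], 3.5], [[0, 0, 0], [0, 0, 0], 3.5]]}}

```text
clock: 10.48
tool_pos: [0.3889, 0.2711, 0.0199]
eef_rot: [-0.021, 0.706, 0.022, 0.707]
contact_force: [0.2, 0.3, 0.1]
opening: 0.566
```

Call:
{"op": "drive_tool", "data": {"deltas": [[[0, 0, 0], [0, 0, 0], 3.5], [[0, 0, 0], [0, 0, 0], 3.5], [[0, 0, 0], [0, 0, 0], 3.5], [[0, 0, 0], [-0.5, 0, 0], 3.5], [[0, 0, 0], [-1.5, 0, 0], 3.5], [[0, 0, 0], [-3, 0, 0], 3.5], [[0, 0, 0], [-3, 0, 0], 3.5], [[0, 0, 0], [-3, 0, 0], 3.5], [[0, 0, 0], [-1.5, 0, 0], 3.5], [[0, 0, 0], [-0.5, 0, 0], 3.5], [[0, 0, 0], [0, 0, 0], 3.5], [[0, 0, 0], [0, 0, 0], 3.5]]}}

```text
clock: 11.48
tool_pos: [0.3883, 0.2703, 0.1487]
eef_rot: [-0.022, 0.707, 0.021, 0.707]
contact_force: [0.3, 1.2, -0.7]
opening: 0.521
```

Run:
```python
from h import *
p,M=axes();w=snap("wrist")
g=w["color"][:,280].astype(int);s=g.sum(1)
print([(v,int(s[v])) for v in range(180,230,2)]);print([(v,int(s[v])) for v in range(310,385,3)])
for v in (190,200,210,340,350,360,370):
    P=plane(w,[(280,v)],p[2]+.0075);print(v,((P-p)@M).round(4)[0,2])
print("tool delta to stack",M.T@(np.array([.6203,-.2535,0])-p)*100)
```

```text
t 11.4833 tcp [0.3883 0.2703 0.1487] open 45.9 F [ 0.3  1.2 -0.7]
[[-0.0, -0.061, 0.998], [-0.001, 0.998, 0.061], [-1.0, -0.001, -0.001]]
[(180, 532), (182, 534), (184, 539), (186, 537), (188, 540), (190, 550), (192, 418), (194, 258), (196, 263), (198, 228), (200, 230), (202, 272), (204, 421), (206, 460), (208, 484), (210, 491), (212, 490), (214, 489), (216, 492), (218, 488), (220, 490), (222, 495), (224, 484), (226, 482), (228, 491)]
[(310, 213), (313, 166), (316, 232), (319, 247), (322, 279), (325, 292), (328, 282), (331, 257), (334, 251), (337, 242), (340, 482), (343, 472), (346, 480), (349, 469), (352, 481), (355, 440), (358, 546), (361, 538), (364, 540), (367, 539), (370, 534), (373, 543), (376, 549), (379, 167), (382, 72)]
190 -0.0411
200 -0.0372
210 -0.0333
340 0.0238
350 0.0287
360 0.0337
370 0.0388
tool delta to stack [ 14.90783076 -53.6883837   19.95692123]
```

Call:
{"op": "drive_tool", "data": {"deltas": [[[0, 0, 0], [0, -1.5, 0.56], 3.5], [[0, 0, 0], [0, -3, 1.12], 3.5], [[0, 0, 0], [0, -3.5, 1.31], 3.5], [[0, 0, 0], [0, -3.5, 1.31], 3.5], [[0, 0, 0], [0, -3.5, 1.31], 3.5], [[0, 0, 0], [0, -3.5, 1.31], 3.5], [[0, 0, 0], [0, -3.5, 1.31], 3.5], [[0, 0, 0], [0, -3.5, 1.31], 3.5], [[0, 0, 0], [0, -3.5, 1.31], 3.5], [[0, 0, 0], [0, -3.5, 1.31], 3.5], [[0, 0, 0], [0, -3.5, 1.31], 3.5], [[0, 0, 0], [0, -3.5, 1.31], 3.5]]}}

```text
clock: 12.53
tool_pos: [0.5597, -0.116, 0.1473]
eef_rot: [-0.022, 0.708, 0.022, 0.706]
contact_force: [0.2, 0.4, -2.3]
opening: 0.52
```

Call:
{"op": "drive_tool", "data": {"deltas": [[[0, 0, 0], [0, -3.5, 1.31], 3.5], [[0, 0, 0], [0, -3.5, 1.31], 3.5], [[0, 0, 0], [0, -3.5, 1.31], 3.5], [[0, 0, 0], [0, -2.6, 1.0], 3.5], [[0, 0, 0], [0, -1.18, 0.42], 3.5], [[5.6, 0, 0], [0, 0, 0], 3.5], [[5.6, 0, 0], [0, 0, 0], 3.5], [[5.6, 0, 0], [0, 0, 0], 3.5], [[0, 0, 0], [1, 0, 0], 3.5], [[0, 0, 0], [1, 0, 0], 3.5], [[0, 0, 0], [0, 0, 0], 3.5], [[0, 0, 0], [0, 0, 0], 3.5]]}}

```text
clock: 13.53
tool_pos: [0.6213, -0.2531, 0.1271]
eef_rot: [0.081, 0.704, -0.081, 0.701]
contact_force: [0.3, -0.5, -1.0]
opening: 0.521
```

Run:
```python
from h import *
p,M=axes()
print("tool delta cm",M.T@(np.array([.6222,-.254,0.0185+.074])-p)*100,"jaw",np.degrees(np.arctan2(M[1,1],M[0,1])))
a=snap("scene");b=snap("side")
c=lambda d,u,v,h,wd:cv2.resize(d["color"][v:v+h,u:u+wd,::-1],(400,300),interpolation=cv2.INTER_CUBIC)
cv2.imwrite("pics/c8.png",np.hstack([c(a,210,250,90,120),c(b,335,190,90,120)]))
```

```text
t 13.5333 tcp [ 0.6213 -0.2531  0.1271] open 45.9 F [ 0.3 -0.5 -1. ]
[[-0.004, 0.227, 0.974], [0.001, 0.974, -0.227], [-1.0, -0.0, -0.004]]
tool delta cm [ 3.45480334 -0.07026265  0.1218759 ] jaw 76.86104601916962
```

View pics/c8.png

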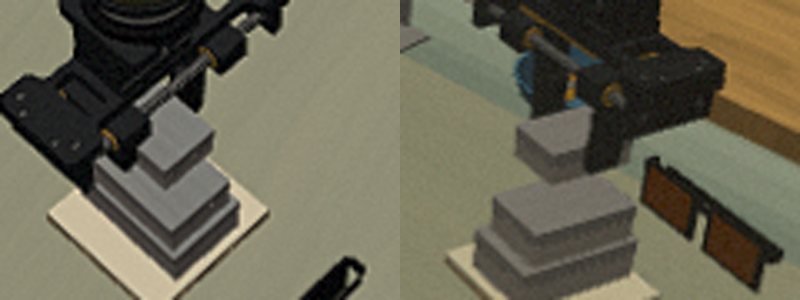

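Run:
```python
from h import *
a=snap("scene");b=snap("side")
sa=lambda L:[(210+u*.3,250+v*.3) for u,v in L]; sb=lambda L:[(335+(u-400)*.3,190+v*.3) for u,v in L]
ax=np.array([np.cos(np.radians(-13.4)),np.sin(np.radians(-13.4))])
for z in(.134,.136):
    print("small scene",plane(a,sa([(165,172),(215,132)]),z)[:,:2].mean(0)-.035*ax, "side",plane(b,sb([(517,127),(552,152)]),z)[:,:2].mean(0)+.035*ax)
print("mid scene",plane(a,sa([(175,233),(229,188)]),.074)[:,:2].mean(0)-.044*ax,"side",plane(b,sb([(492,197),(556,237)]),.074)[:,:2].mean(0)+.044*ax)
```

```text
small scene [ 0.62565216 -0.25603682] side [ 0.62337926 -0.25328627]
small scene [ 0.62634354 -0.25703712] side [ 0.6207531  -0.25521222]
mid scene [ 0.6270454  -0.25784965] side [ 0.62659936 -0.25911901]
```

Call:
{"op": "drive_tool", "data": {"deltas": [[[0, 0, 0], [0.6, -0.1, 0.2], 3.5], [[0, 0, 0], [1, 0, 0], 3.5], [[0, 0, 0], [0.8, 0, 0], 3.5], [[0, 0, 0], [0.5, 0, 0], 3.5], [[0, 0, 0], [0.3, 0, 0], 3.5], [[0, 0, 0], [0.2, 0, 0], 3.5], [[0, 0, 0], [0.1, 0, 0], 3.5], [[0, 0, 0], [0.05, 0, 0], 3.5], [[0, 0, 0], [0, 0, 0], 3.5], [[0, 0, 0], [0, 0, 0], 3.5]]}}

```text
clock: 14.57
tool_pos: [0.6245, -0.2549, 0.0941]
eef_rot: [0.082, 0.702, -0.082, 0.703]
contact_force: [-0.4, -1.3, -0.9]
opening: 0.517
```

Call:
{"op": "drive_tool", "data": {"deltas": [[[0, 0, 0], [0.05, 0, 0], 3.5], [[0, 0, 0], [0.03, 0, 0], 3.5], [[0, 0, 0], [0, 0, 0], 3.5]]}}

```text
clock: 14.82
tool_pos: [0.6246, -0.2549, 0.0938]
eef_rot: [0.082, 0.702, -0.082, 0.703]
contact_force: [-1.5, -0.3, 5.1]
opening: 0.522
```

Call:
{"op": "drive_tool", "data": {"deltas": [[[0, 0, 0], [0, 0, 0], 4.8], [[0, 0, 0], [0, 0, 0], 5.2], [[0, 0, 0], [0, 0, 0], 6.0], [[0, 0, 0], [0, 0, 0], 7.2], [[0, 0, 0], [-1, 0, 0], 7.2], [[0, 0, 0], [-3, 0, 0], 7.2], [[0, 0, 0], [-3, 0, 0], 7.2], [[0, 0, 0], [-3, 0, 0], 7.2], [[0, 0, 0], [-2, 0, 0], 7.2], [[0, 0, 0], [0, 0, -2], 8.8], [[0, 0, 0], [0, 0, -2], 8.8], [[0, 0, 0], [0, 0, 0], 8.8]]}}

```text
clock: 15.82
tool_pos: [0.5819, -0.2453, 0.214]
eef_rot: [0.081, 0.704, -0.082, 0.701]
contact_force: [-0.6, -0.2, -0.1]
opening: 0.995
```

Run:
```python
from h import *
p,M=axes()
a=snap("scene");b=snap("side");w=snap("wrist")
c=lambda d,u,v,h,wd:cv2.resize(d["color"][v:v+h,u:u+wd,::-1],(400,300),interpolation=cv2.INTER_CUBIC)
cv2.imwrite("pics/c9.png",np.hstack([c(a,210,250,90,120),c(b,335,190,90,120)]))
```

```text
t 15.8167 tcp [ 0.5819 -0.2453  0.214 ] open 87.7 F [-0.6 -0.2 -0.1]
[[-0.003, 0.229, 0.973], [-0.001, 0.973, -0.229], [-1.0, -0.002, -0.003]]
```

View pics/c9.png

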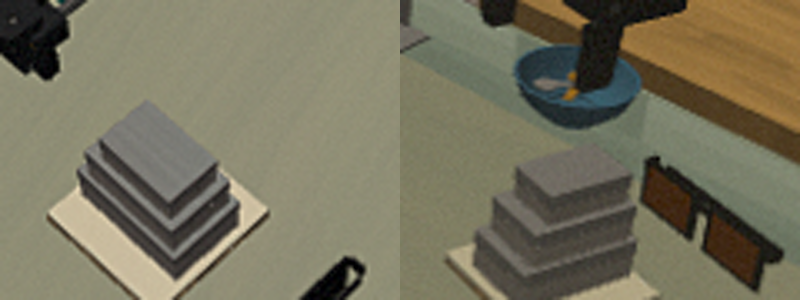

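Run:
```python
from h import *
a=snap("scene");b=snap("side")
sa=lambda L:[(210+u*.3,250+v*.3) for u,v in L]; sb=lambda L:[(335+(u-400)*.3,190+v*.3) for u,v in L]
rect(a,sa([(147,100),(98,140),(169,208),(218,163)]),.1,"small scene")
rect(b,sb([(516,175),(593,146),(635,178),(555,208)]),.1,"small side")
P=plane(a,sa([(85,155),(229,188)]),.074)[:,:2];print("mid scene diag",P.mean(0),np.linalg.norm(P[0]-P[1])*1e3,"(104)")
P=plane(b,sb([(492,197),(635,205)]),.074)[:,:2];print("mid side diag",P.mean(0),np.linalg.norm(P[0]-P[1])*1e3)
```

```text
small scene centre [ 0.6296 -0.2585] sides mm [44.7 70.8 46.1 69.3] long-axis deg 165.3
small side centre [ 0.6191 -0.2621] sides mm [73.3 46.1 73.5 44.5] long-axis deg 171.4
mid scene diag [ 0.6276231  -0.25887544] 101.45185152766646 (104)
mid side diag [ 0.62089042 -0.25428565] 101.19112686321823
```

The two scene-view fits and the release poses put the small tin about 2 mm off centre. The side-view y value is noisy because I picked its corners by hand. Moving on to the fence.

Call:
{"op": "drive_tool", "data": {"deltas": [[[0, 0, 0], [0, 3.83, -0.47], 8.8], [[0, 0, 0], [0, 3.83, -0.47], 8.8], [[0, 0, 0], [0, 3.83, -0.47], 8.8], [[0, 0, 0], [0, 3.83, -0.47], 8.8], [[0, 0, 0], [0, 3.83, -0.47], 8.8], [[0, 0, 0], [0, 3.83, -0.47], 8.8], [[0, 0, 0], [0, 3.83, -0.47], 8.8], [[0, 0, 0], [0, 3.83, -0.47], 8.8], [[0, 0, 0], [0, 3.83, -0.47], 8.8], [[6.73, 0, 0], [0, 0, 0], 8.8], [[6.73, 0, 0], [0, 0, 0], 8.8], [[6.73, 0, 0], [0, 0, 0], 8.8]]}}

```text
clock: 17.07
tool_pos: [0.6237, 0.1014, 0.2126]
eef_rot: [0.205, 0.677, -0.204, 0.677]
contact_force: [-0.6, -0.1, 0.2]
opening: 0.995
```

Call:
{"op": "drive_tool", "data": {"deltas": [[[6.73, 0, 0], [0, 0, 0], 8.8], [[6.73, 0, 0], [0, 0, 0], 8.8], [[6.73, 0, 0], [0, 0, 0], 8.8], [[6.73, 0, 0], [0, 0, 0], 8.8], [[6.73, 0, 0], [0, 0, 0], 8.8], [[6.73, 0, 0], [0, 0, 0], 8.8], [[6.73, 0, 0], [0, 0, 0], 8.8], [[6.73, 0, 0], [0, 0, 0], 8.8], [[0, 0, 0], [0, 0, 0], 8.8], [[0, 0, 0], [0, 0, 0], 8.8]]}}

```text
clock: 17.9
tool_pos: [0.6236, 0.1002, 0.2128]
eef_rot: [0.487, 0.513, -0.487, 0.513]
contact_force: [0.0, -0.2, 0.6]
opening: 0.996
```

Run:
```python
from h import *
p,M=axes();w=snap("wrist");cv2.imwrite("pics/w10.png",w["color"][:,:,::-1]);print(proj(w,[[.642,.155,.088],[.6456,.08,.048],[.6016,.063,.048]]))
cv2.imwrite("pics/w10v.png",cv2.resize(w["color"][:,:,::-1],(800,600),interpolation=cv2.INTER_CUBIC))
```

```text
t 17.9 tcp [0.6236 0.1002 0.2128] open 87.7 F [ 0.  -0.2  0.6]
[[0.0, 0.999, 0.051], [0.0, 0.051, -0.999], [-1.0, 0.0, -0.0]]
[[309.30655696 136.31576536]
 [303.34999374 218.70473201]
 [254.15507895 234.09347932]]
```

View pics/w10v.png

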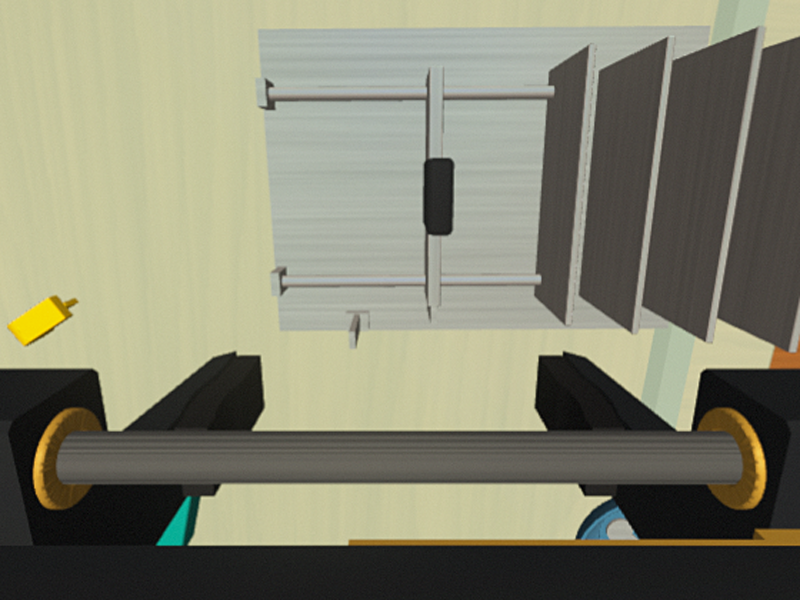

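Last viewed picture (12 of 12). The black grip is centred near (438,196), the fence end with its pointer near (434,306), and the mark top near (353,337) at 800-px scale. From here I go by pixel numbers.

Run:
```python
from h import *
p,M=axes()
g=cv2.imread("pics/w10.png");y=cv2.cvtColor(g,cv2.COLOR_BGR2GRAY)
print("cols 296-314, rows 200-228");print("\n".join(str(v)+" "+" ".join(f"{x:3d}" for x in y[v,296:315]) for v in range(200,230)))
print("cols 240-260, rows 214-246");print("\n".join(str(v)+" "+" ".join(f"{x:3d}" for x in y[v,242:260]) for v in range(214,246)))
m=(y<60).astype(np.uint8);n,l,s,c=cv2.connectedComponentsWithStats(m);k=l[137,307];print(s[k],c[k])
```

```text
t 17.95 tcp [0.6235 0.1    0.2128] open 88.0 F [ 0.3 -0.   0. ]
[[0.0, 0.999, 0.051], [0.0, 0.051, -0.999], [-1.0, 0.0, -0.0]]
cols 296-314, rows 200-228
200 135 101  72 106 171 177 171 167 165 168 169 155 121 145 148 145 143 145 146
201 164 112  72 110 174 176 173 171 164 171 167 156 140 173 173 175 171 171 172
202 167 110  70 107 175 176 170 167 164 168 168 154 136 170 173 170 172 171 172
203 161 112  74 108 172 175 170 171 168 168 168 156 139 171 170 172 171 171 171
204 166 117  70 108 173 177 170 167 167 169 165 156 138 175 176 176 174 172 173
205 175 139  73 108 174 174 172 169 167 171 167 152 132 175 177 172 173 175 173
206 174 152  76 108 172 175 170 168 167 168 167 150 135 173 173 171 174 171 171
207 174 155  89 111 175 176 174 170 167 167 164 156 144 171 170 172 171 167 171
208 172 158 103 117 172 175 172 168 167 169 167 155 142 171 172 169 170 171 170
209 171 163 125 119 171 177 173 170 166 168 165 156 142 169 170 165 166 167 169
210 170 167 142 119 172 177 170 169 167 166 168 152 142 170 170 169 168 169 165
211 172 173 152 120 170 176 170 170 169 168 166 154 143 171 172 17
[... 3267 characters left out ...]
8 199 195 194 196 196 195 194 196 193
238 197 191 181 173 174 177 153  91 157 198 197 193 197 196 195 195 195 193
239 194 196 184 171 171 174 147 103 174 197 197 194 195 196 195 192 193 191
240 195 196 185 169 171 173 148 112 187 197 194 195 196 196 192 194 193 193
241 197 194 184 170 171 172 152 127 195 197 195 196 196 196 195 196 195 190
242 195 193 185 172 172 176 160 146 197 197 195 194 195 195 196 196 192 193
243 196 194 187 175 175 174 166 166 194 195 194 194 195 193 196 193 193 194
244 196 194 192 187 187 190 188 187 195 195 193 195 195 194 192 195 192 194
245 196 193 193 193 196 196 196 198 194 195 194 195 196 196 194 195 195 192
[ 297  111   20   53 1026] [306.48732943 136.73001949]
```

Run:
```python
from h import *
p,M=axes();w=snap("wrist")
G=plane(w,[(306.8,137)],.088)[0];Q=plane(w,[(303.6,220),(303.8,60)],.048);K=plane(w,[(246.1,237.5)],.048)[0]
for n,P in(("grip",G),("pointer",Q[0]),("mark",K)): print(n,P.round(4),"tool",((P-p)@M).round(4))
# fence plate centre line: angle (left edge columns at several rows)
y=cv2.cvtColor(w["color"],cv2.COLOR_RGB2GRAY)
b=plane(w,[(280*1.,0)],0) # unused guard
E5=plane(w,[(428.5*.7,75*.7),(428.5*.7,305*.7)],.048)
# rack base edges from rods (z=.02): right rod ends 800px (285,281)-(540,280); left rod (272,93)-(553,91)
for L in([(285,281),(540,280)],[(272,93),(553,91)]):
    P=plane(w,np.array(L)*.7,.02);print("rod deg",np.degrees(np.arctan2(*(P[1]-P[0])[1::-1])).round(2),P[:,:2].round(4).tolist())
d=G-Q[0];print("grip-pointer",d,np.linalg.norm(d[:2]));
for t in(2.8,3.2):
    u=np.array([np.cos(np.radians(t)),np.sin(np.radians(t))]);print(t,"pull needed mm",((Q[0]-K)[:2]@u*1e3).round(2), "lateral",((Q[0]-K)[:2]@np.array([-u[1],u[0]])*1e3).round(1),"(17)")
print("tool jaw deg",np.degrees(np.arctan2(M[1,1],M[0,1])))
```

```text
t 17.95 tcp [0.6235 0.1    0.2128] open 88.0 F [ 0.3 -0.   0. ]
[[0.0, 0.999, 0.051], [0.0, 0.051, -0.999], [-1.0, 0.0, -0.0]]
grip [0.6401 0.1542 0.088 ] tool [ 0.1248  0.0193 -0.0533]
pointer [0.6458 0.0786 0.048 ] tool [0.1648 0.0211 0.0225]
mark [0.5942 0.0592 0.048 ] tool [ 0.1648 -0.0314  0.0393]
rod deg 3.19 [[0.5454, 0.0887], [0.7188, 0.0984]]
rod deg 3.34 [[0.5384, 0.2076], [0.7118, 0.2177]]
grip-pointer [-0.00569184  0.07560986  0.04      ] 0.07582379939838647
2.8 pull needed mm 52.48 lateral 16.9 (17)
3.2 pull needed mm 52.6 lateral 16.6 (17)
tool jaw deg 2.9152290006109585
```

Call:
{"op": "drive_tool", "data": {"deltas": [[[0, 0, 0], [0, 1, -2.65], 8.8], [[0, 0, 0], [0, 0.93, -2.65], 8.8], [[0, 0, 0], [2.5, 0, 0], 8.8], [[0, 0, 0], [3, 0, 0], 8.8], [[0, 0, 0], [3, 0, 0], 8.8], [[0, 0, 0], [3, 0, 0], 8.8], [[0, 0, 0], [2, 0, 0], 8.8], [[0, 0, 0], [1, 0, 0], 8.8], [[0, 0, 0], [0.5, 0, 0], 8.8], [[0, 0, 0], [0, 0, 0], 8.8], [[0, 0, 0], [0, 0, 0], 1.0], [[0, 0, 0], [0, 0, 0], 1.0]], "force": 35}}

```text
clock: 19.0
tool_pos: [0.6412, 0.1537, 0.0646]
eef_rot: [0.489, 0.511, -0.487, 0.512]
contact_force: [0.4, 0.7, -0.2]
opening: 0.868
```

Call:
{"op": "drive_tool", "data": {"deltas": [[[0, 0, 0], [0, 0, 0], 1.0], [[0, 0, 0], [0, 0, 0], 1.0], [[0, 0, 0], [0, 0, 0], 1.0], [[0, 0, 0], [0, 0, 0], 1.0], [[0, 0, 0], [0, 0, 0], 1.0], [[0, 0, 0], [0, 0, 0], 1.0], [[0, 0, 0], [0, 0, 0], 1.0], [[0, 0, 0], [0, 0, 0], 1.0], [[0, 0, 0], [0, 0, 0], 1.0], [[0, 0, 0], [0, 0, 0], 1.0]]}}

```text
clock: 19.83
tool_pos: [0.6413, 0.1535, 0.063]
eef_rot: [0.489, 0.511, -0.487, 0.512]
contact_force: [4.2, -0.0, -3.0]
opening: 0.155
```

Call:
{"op": "drive_tool", "data": {"deltas": [[[0, 0, 0], [0, -0.3, 0], 1.0], [[0, 0, 0], [0, -0.6, 0], 1.0], [[0, 0, 0], [0, -0.8, 0], 1.0], [[0, 0, 0], [0, -0.8, 0], 1.0], [[0, 0, 0], [0, -0.8, 0], 1.0], [[0, 0, 0], [0, -0.8, 0], 1.0], [[0, 0, 0], [0, -0.5, 0], 1.0], [[0, 0, 0], [0, -0.3, 0], 1.0], [[0, 0, 0], [0, 0, 0], 1.0], [[0, 0, 0], [0, 0, 0], 1.0]]}}

```text
clock: 20.67
tool_pos: [0.594, 0.1508, 0.063]
eef_rot: [0.49, 0.51, -0.486, 0.513]
contact_force: [9.8, -0.7, -7.5]
opening: 0.156
```

Run:
```python
from h import *
p,M=axes();w=snap("wrist");cv2.imwrite("pics/w12.png",w["color"][:,:,::-1])
u=np.array([np.cos(np.radians(3.2)),np.sin(np.radians(3.2)),0])
Kp=np.array([.5942,.0592,.048]);g=p+0*u
Pp=Kp+ (p-np.array([.6401,.1542,0]))@u*u*0
uv=proj(w,[[.6458-.049*u[0],.0786-.049*u[1],.048],Kp,[.594,.16,.088]]);print(uv)
y=cv2.cvtColor(w["color"],cv2.COLOR_RGB2GRAY)
for n,(a,b) in(("pointer",uv[0]),("mark",uv[1])):
    a=int(a);b=int(b);print(n,"cols",a-16,"rows",b-14);print("\n".join(str(v)+" "+" ".join(f"{x:3d}" for x in y[v,a-16:a+17]) for v in range(max(0,b-14),min(420,b+20),2)))
```

```text
t 20.6667 tcp [0.594  0.1508 0.063 ] open 13.7 F [ 9.8 -0.7 -7.5]
[[0.006, 0.999, 0.047], [0.001, 0.047, -0.999], [-1.0, 0.006, -0.0]]
[[279.66716637 397.51500205]
 [273.20534646 422.99318708]
 [283.83272793 288.42152641]]
pointer cols 263 rows 383
383  32  27  32  28  34  27  32  31  30  28  31  29  35  28  28  29  29  28  31  31  31  31  32  31  29  28  30  29  30  28  28  30  33
385  36  33  34  37  37  32  36  34  34  36  37  35  34  37  35  37  32  33  35  33  36  32  36  33  36  31  32  35  32  34  35  34  36
387  35  32  35  32  34  34  29  34  38  34  34  32  33  35  34  35  36  32  34  34  33  35  33  32  34  36  35  33  36  35  32  35  34
389  32  36  34  38  33  35  35  36  33  36  35  34  36  37  33  34  34  35  35  34  37  34  35  33  33  36  35  34  35  31  35  34  35
391  34  36  33  35  32  35  36  30  36  36  34  31  34  32  33  36  35  33  34  32  34  34  34  34  36  32  35  32  33  32  34  35  34
393  33  34  36  29  35  36  32  33  36  31  36  35  32  34  36  32  33  36  35  36  32  34  35  31  34  32  33  31  36  31  34  34  32
395  33  35  32  34  36  32  32  32
[... 1599 characters left out ...]
  28  32  33  32  31
410  33  34  37  34  36  34  29  29  34  32  33  31  31  33  31  34  33  36  33  34  33  36  31  32  33  30  34  32  34  34  32  31  34
412  33  35  33  35  31  37  32  30  33  31  31  36  32  34  29  34  35  32  30  31  32  39  31  35  34  31  30  31  35  33  34  33  32
414  32  32  31  32  33  31  33  30  33  32  32  31  36  34  33  31  34  32  33  33  32  29  32  34  32  34  36  34  31  34  30  33  34
416  33  33  30  36  33  32  33  35  34  29  32  34  32  36  34  36  33  33  34  31  32  35  34  33  32  35  33  32  34  29  32  34  33
418  36  32  32  34  34  35  30  37  33  34  34  35  35  34  34  31  37  33  32  31  33  34  32  34  36  32  34  36  30  32  31  34  34
```

Call:
{"op": "drive_tool", "data": {"deltas": [[[0, 0, 0], [0, -0.25, 0], 1.0], [[0, 0, 0], [0, -0.25, 0], 1.0], [[0, 0, 0], [0, 0, 0], 1.0], [[0, 0, 0], [0, 0, 0], 1.0], [[0, 0, 0], [0, 0, 0], 1.0]]}}

```text
clock: 21.13
tool_pos: [0.5895, 0.1505, 0.063]
eef_rot: [0.49, 0.51, -0.486, 0.513]
contact_force: [9.4, -0.7, -8.6]
opening: 0.153
```

Run:
```python
from h import *
p,M=axes();a=snap("scene");b=snap("side")
cv2.imwrite("pics/s13.png",a["color"][:,:,::-1]);cv2.imwrite("pics/d13.png",b["color"][:,:,::-1])
o=cv2.imread("pics/side0.png")
u=np.array([np.cos(np.radians(3.2)),np.sin(np.radians(3.2)),0])
P0=np.array([.6458,.0786,.048]);K=np.array([.5942,.0592,.048])
for n,d in(("scene",a),("side",b)):
    q=proj(d,[P0,P0-.0525*u,K,K-[0,0,.044]]);print(n,"pointer rest/now, mark top/foot",q.round(1).tolist())
    y=cv2.cvtColor(d["color"],cv2.COLOR_RGB2GRAY);c=q[1:3].mean(0).astype(int)
    print("cols from",c[0]-16);print("\n".join(str(v)+" "+" ".join(f"{x:3d}" for x in y[v,c[0]-16:c[0]+18]) for v in range(c[1]-12,c[1]+20)))
```

```text
t 21.1333 tcp [0.5895 0.1505 0.063 ] open 13.5 F [ 9.4 -0.7 -8.6]
[[0.007, 0.999, 0.046], [0.001, 0.046, -0.999], [-1.0, 0.007, -0.001]]
scene pointer rest/now, mark top/foot [[333.0, 213.9], [315.0, 206.8], [312.3, 211.0], [311.6, 221.5]]
cols from 297
196 130 127 127 130 126 129 130 131 130 122 117 118 114 120 117 117 116 119 117 115 114 118 117 117 117 116 119 128  32  46  49  41  50  89
197 130 127 127 129 128 128 131 130 126 117 119 117 118 116 117 116 115 117 117 118 117 118 117 115 110 115 117  82  38  44  42  43  72 125
198 130 125 127 130 127 128 131 128 118 112 116 118 120 118 118 118 119 117 114 116 115 117 116 107 126 119 134  22  46  44  41  51 101 119
199 129 126 128 129 133 129 129 120 118 116 120 115 116 117 119 118 117 120 116 116 116 118 117 116 118 125  36  39  44  42  49  87 122 117
200 126 129 130 130 124 130 128 112 114 116 118 121 118 116 113 115 118 116 118 116 119 117 109 116 115  90  40  43  44  37  72 126 120 114
201 128 129 131 127 118 121 122 114 115 117 114 117 116 118 115 118 116 114 116 119 119 102 121 121 124  18  40  45  39  54 109 122 116 117
202 12
[... 7529 characters left out ...]

225  68 112 107 107 107 107 104 105 103 104 108 109 105 107 106 109  94  70  61  68  63  74  52  63  91  95 120 120 121 118 117 119 118 113
226  67 108 107 102 101 108 105 105 103 105 107 110 110 107 106 107 108 104  79  76  49  62  90  94 123 119 122 114 120 112 119 121 118 118
227  73 109 104 106 102 108 107 108 106 105 105 109 105 107 107 104 108 103  74  65  88  98 122 122 119 121 119 122 118 118 116 120 117 117
228 111 105 107 104 105 105 107 107 109 107 111 104 106 104 103 102  72  63  97 120 121 121 117 121 120 119 119 119 115 119 117 117 116 117
229  90 107 104 110 104 105 106 105 109 106 105 106 103  99  72  64 102 120 122 117 119 115 120 121 114 119 118 118 119 116 120 117 119 117
```

Run:
```python
from h import *
a=snap("scene");b=snap("side");u=np.array([np.cos(np.radians(3.2)),np.sin(np.radians(3.2))]);v=np.array([-u[1],u[0]])
K=np.array([.5942,.0592])
def sh(n,d,px):
    P=plane(d,px,.048)[:,:2]-K
    for q,x in zip(px,P): print(n,q,"rack x,y rel. mark est. mm",(x@u*1e3).round(1),(x@v*1e3).round(1))
# scene: +x top edge, fence rows 198..206, then pointer 209, mark 212-214 (subpixel at 50% level)
def edge(y,r,c0,c1,lev):
    s=y[r,c0:c1].astype(float);i=np.where((s[:-1]>=lev)&(s[1:]<lev))[0][-1];return c0+i+(s[i]-lev)/(s[i]-s[i+1])
y=cv2.cvtColor(a["color"],cv2.COLOR_RGB2GRAY)
px=[(edge(y,r,312 if r>205 else 316,c,82),r) for r,c in((196,327),(198,326),(200,324),(202,323),(204,322),(206,321),(208,319))]
px+=[(edge(y,209,313,318,82),209),(edge(y,211,312,317,82),211),(edge(y,212,312,316,82),212),(edge(y,213,311,316,82),213)]
sh("scene",a,px)
```

```text
scene (np.float64(324.4842105263158), 196) rack x,y rel. mark est. mm 6.0 63.5
scene (np.float64(323.46017699115043), 198) rack x,y rel. mark est. mm 6.6 55.6
scene (np.float64(322.0851063829787), 200) rack x,y rel. mark est. mm 6.4 47.4
scene (np.float64(320.47222222222223), 202) rack x,y rel. mark est. mm 5.7 38.8
scene (np.float64(319.5), 204) rack x,y rel. mark est. mm 6.4 31.2
scene (np.float64(318.5), 206) rack x,y rel. mark est. mm 7.1 23.5
scene (np.float64(316.280701754386), 208) rack x,y rel. mark est. mm 4.9 14.4
scene (np.float64(315.6212121212121), 209) rack x,y rel. mark est. mm 4.9 10.4
scene (np.float64(313.9655172413793), 211) rack x,y rel. mark est. mm 4.0 2.1
scene (np.float64(313.6212121212121), 212) rack x,y rel. mark est. mm 4.7 -1.5
scene (np.float64(313.32307692307694), 213) rack x,y rel. mark est. mm 5.5 -5.0
```

Run:
```python
from h import *
axes();print(np.abs(r.get_state()["qd"]).max());print(r.finish_job())
```

```text
t 21.3333 tcp [0.5896 0.1505 0.063 ] open 13.5 F [ 9.5 -0.1 -8.6]
[[0.007, 0.999, 0.046], [0.001, 0.046, -0.999], [-1.0, 0.007, -0.001]]
0.0019185155920626066
the job is handed in; nothing more can be done
None
```

The job is handed in at 21.3 s of the 72 s allowed, with the stack built and the fence held at the mark. No verdict was reported.

- **Stacking:** I set the middle tin on the largest and the smallest on top, lowering each until the wrist force showed contact before letting go. The scene view and the release poses put each tin about 1–2 mm off the one below, with angles within about 1°.
- **Fence:** I gripped the black block (13.5 mm opening) and pulled it about 52 mm. The pull on the tool is about 9.5 N and the arm is at rest. The last scene-view edge check put the pointer within about 1 mm of the mark.
- **Check that disagreed:** for the smallest tin, my hand-picked corners in the side view gave about 8 mm sideways offset and 5° of turn. I judged this to be picking noise, because the scene view and the release pose agreed with each other, and did not re-measure it. The scene and side views also differ by about 5 mm in absolute x, so I compared positions only within one view.
- **Not checked:** I did not measure the stack again after the fence pull, though the arm did not go back near it. I also did not measure the sunglasses, opener, whistle, jar or candle at the end; I felt no unexpected contact on the way.

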